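Find the hidden catch of the child-safe drawer

TASK

One of the five identical metal discs set into the top panel of the wooden chest is the hidden catch of its scissors drawer. Feel along the discs with closed fingertips, without leaning hard on them, until you find the one that gives, and press it in so that the drawer springs open; then draw the hand clear and leave the drawer open. Grip and lift nothing, and leave the jars and the timer beside the chest standing where they are.

Things in the scene. Friction and masses are not known exactly. Their poses are not given: they have to be found in the camera images.
- chest: Low brown wooden chest with a child-safe drawer, fixed to the worktop: 130 mm deep (x), 330 mm wide (y), flat top panel 76 mm above the worktop with a row of five identical round metal discs. Origin: centre of its underside, at worktop height; z up; its front (the drawer's side) faces its own -x, roughly toward the robot.
- disc_row (a point): Middle disc's face, above the chest's centre, 74 mm over the worktop; axes as the chest's. Discs at y = -120, -60, 0, +60, +120 mm from here: 48 mm wide, in 50 mm holes, faces 2 mm below the panel. Four are blind: stiff, under 2 mm at 10 N. Any one, looking alike, is the catch: sprung, 1.5 N at first, 6 N at its stop 10 mm down; frees the drawer 5 mm down.
- drawer (a joint): The shallow drawer in the front of the chest, no handle: 0 shut (latched), grows as it slides out toward the chest's own -x, up to 0.055 m. A spring drives it out by itself, in under a second, once the catch has been pressed; otherwise it stays latched.
- drawer_front (a point): Centre of the drawer's front face, 308 x 50 mm; when shut flush with the chest's front, 65 mm before the chest's centre and 35 mm above the worktop.
- honey_jar: Honey jar with a metal lid, 71 mm wide, 110 mm tall, standing to the left of the two spice jars by the chest's left end. Origin: centre of its underside. To be left where it stands.
- egg_timer: Wind-up kitchen timer, 61 mm wide, 51 mm tall, standing by the chest's right end. Origin: centre of its underside. To be left where it stands.
- spice_jar_a: Small glass spice jar with a pale lid, 43 mm wide, 85 mm tall, by the chest's left end, the farther one from the robot. Origin: centre of its underside. To be left where it stands.
- spice_jar_b: Small glass spice jar with a pale lid, 41 mm wide, 85 mm tall, by the chest's left end, the nearer one to the robot. Origin: centre of its underside. To be left where it stands.
Mind the look-alikes: they are no part of the job. Leave any green or purple look-alike of the spice_jar_b alone.

How it is judged:
On the way:
1. the catch has been pressed and the drawer has sprung open (value of joint drawer above 0.045 m), for 0.2 s.
At the end, for the whole second after the job is handed in: The drawer stands open by more than 45 mm, and the two spice jars, the honey jar and the timer each stand upright within 20 mm of where they stood (value of joint drawer above 0.045 m and distance of each of honey_jar, egg_timer, spice_jar_a, spice_jar_b from where it was at the start of the episode below 0.02 m and angle between each of honey_jar, egg_timer, spice_jar_a, spice_jar_b's own z axis and vertical below 0.15 rad); the robot touches nothing.
It fails at once if the fingers lean on something with more than 60 N (contact force between the fingers and anything else above 60 N).
It fails at once if a jar or the timer is lifted, carried or pushed more than 20 mm away, or tipped over (distance of any of honey_jar, egg_timer, spice_jar_a, spice_jar_b from where it was at the start of the episode above 0.02 m or angle between any of honey_jar, egg_timer, spice_jar_a, spice_jar_b's own z axis and vertical above 0.4 rad).
It also fails if it takes over 48 s, if anything falls off the work surface, if the arm or the gripper's body presses on something with over 40 N, if the wrist force passes 120 N, or if a joint passes its speed limit or range.

ROBOT

A 6-joint arm with a two-finger parallel gripper is mounted at the origin on a cart in front of the work surface, level with it; the furniture and walls round the work are solid. World frame = base frame: x ahead of the robot, y to its left, z up, the work surface at z = 0. Lengths are in m, angles in rad, forces in N, time in s.
With the tool pointing down it reaches from about 0.25 to 0.725 m from the base axis. Payload 4 kg.
Tool frame: the origin (TCP) lies at the very end of the fingers, on their centre line; the grasp point (between the pads) lies 19 mm behind it; z points along the fingers, y is the line along which they close (so a half turn about z gives the same grasp; the last joint's range is limited). The gripper opens to 85 mm and grips with 20 to 120 N. Pads are 22 mm wide; open, the fingers measure 114 mm over their backs; the gripper's body (76 mm by 85 mm) begins 54 mm behind the grasp point. The pads swing forward as they close: fully open they stand 13 mm farther back than shut.
Start: joints at [1.24, 0.241, 0.005, 1.335, 0, 1.571], TCP at [0.162, 0.473, 0.231] pointing down, gripper open.
Joint ranges: [-2.72, 2.72], [-1.05, 1.87], [-1.09, 1.28], [-1.99, 2.15], [-1.42, 1.44], [-3.14, 3.14]. Speed limits (rad/s): [2.79, 2.79, 3.14, 3.14, 3.14, 3.14].

INTERFACE

Orientations are given as a rotation vector (axis times angle).
In Python, from workcell import manip gives the robot as it stands.
- The arm moves only by the tool move_arm, never from a script. Its argument "motion" is a list of rows, each a list of 4 numbers: the shift along the world's x, y, z scaled (see below), then the turn about the world's z scaled (see below). A call has 1 to 10 rows; each row shifts and turns the commanded pose from where the row before left it; what a row does not reach is not made up. The controller multiplies each number of a shift by 0.05 m and each number of a turn by 8 degrees. A row lasts 1/10 s, in which the tool goes at most 50 mm and 8.59 degrees, less where a joint would pass 70% of its speed; a pose out of reach is approached as far as the arm can. A call with a number of a shift or a turn outside -1 to 1 is refused whole. A call with a gripper value outside its range is refused whole. "claw" is the finger opening in mm, from 0 to 85.4, set as the call begins (left out, the last holds). The fingers move at their own pace and stop on an object; the grip force is fixed at half the most. Time passes only in rows, so rows that do not move let the fingers close. It gives the time, the measured TCP pose, the force, the opening and the grip force at its end, in the units of the state.
- manip.get_obs(): the state, without advancing time (a new reading comes with each control period).
- manip.get_image(name): name is "scene" or "top"; returns the picture (420x560x3 uint8, red, green, blue); there is no depth.
- manip.calibration(name): a dict with "fx", "fy", "cx", "cy" (pixels), "extrinsics" (4x4, takes a point from camera to world coordinates). Camera axes: x right, y down, z forward; pixel columns grow to the right and rows downward; lengths in m; the calibration is good to about 2 mm. A picture is of the moment at which its call begins. calibration takes no time and is no camera call.
- manip.close_job(): hands the job in; it is judged then, once.
The state is a dict: "time": time; "joints": joint angles; "qd": joint speeds; "effort": joint torques, N m; "ee_pos": TCP position; "ee_rot": TCP orientation; "contact_force": force on the tool from outside, world axes, zero at the start; "torque": the same for the moment, N m; "gripper_width": opening from 0.0 (shut) to 1.0 (fully open); "finger_force": force on a finger pad.
Only numpy, scipy, OpenCV 4.12 (cv2) and the standard library are available. Lean on these libraries where they do the work, as an engineer would, in place of code of your own. Each camera call takes 0.05 s, during which the arm holds its last target. There are 200 camera calls.

## Working session

There is one attempt and no reset: what is moved stays moved. The work goes in short steps, Python scripts to look and compute and a tool call to move; the robot and the scene stay as the last step left them, time stands still between calls to the robot, and variables do not carry over. Pictures are saved under pics/ and viewed, at most 10 in all, crops included, and the job is handed in when it is done.

Besides the shell and the picture viewer there is one more tool, called after ">>>" as name(argument=value, ...), one argument or row to a line, values as JSON. move_arm: Moves the arm, as the interface text tells. Shifts and turns lie within -1 to 1; 1 stands for 0.05 m of shift or 8 degrees of turn. Its arguments: {"type":"object","properties":{"motion":{"type":"array"},"claw":{"type":"number"}},"required":["motion"]}

```bash
mkdir -p pics; python3 - <<'E'
from workcell import manip
import cv2
for n in("scene","top"):
    cv2.imwrite(f"pics/{n}0.png",manip.get_image(n)[:,:,::-1]); c=manip.calibration(n); print(n,c)
o=manip.get_obs(); print(o)
E
```

```text
scene {'fx': 489.9256037587178, 'fy': 489.9256037587178, 'cx': 274.82080787360786, 'cy': 210.88994692539296, 'extrinsics': array([[ 0.79290418, -0.42743006,  0.43428851, -0.05848686],
       [-0.60926961, -0.56742808,  0.55390967, -0.48197714],
       [ 0.00966986, -0.70379608, -0.71033624,  0.91959716],
       [ 0.        ,  0.        ,  0.        ,  1.        ]])}
top {'fx': 494.4996443609547, 'fy': 494.4996443609547, 'cx': 283.5721848368158, 'cy': 211.3784797171851, 'extrinsics': array([[ 2.24453114e-03, -9.91363836e-01,  1.31120962e-01,
         3.39579198e-01],
       [-9.99784666e-01,  4.80320361e-04,  2.07458824e-02,
         1.67631869e-01],
       [-2.06296976e-02, -1.31139292e-01, -9.91149283e-01,
         1.11553629e+00],
       [ 0.00000000e+00,  0.00000000e+00,  0.00000000e+00,
         1.00000000e+00]])}
{'time': 0.1, 'joints': array([1.23997838e+00, 2.41369246e-01, 3.91429207e-03, 1.33519647e+00,
       1.91195723e-05, 1.57080250e+00]), 'qd': array([ 0.00171275, -0.00492285,  0.00318776, -0.00065527, -0.00073992,
       -0.00074304]), 'effort': array([-7.54516441e-04, -3.73138368e+01,  2.53009397e+01,  1.08430570e-02,
       -6.61251943e-05,  1.35065864e-05]), 'ee_pos': array([0.16222827, 0.47238197, 0.23050731]), 'ee_rot': array([-5.17237231e-01, -3.09839059e+00,  2.86896214e-03]), 'contact_force': array([0.09154326, 0.63581582, 0.71049127]), 'torque': array([-0.00785703,  0.01759132,  0.02541342]), 'finger_force': 0.0, 'gripper_width': 0.9978770869882048}
```

View pics/top0.png

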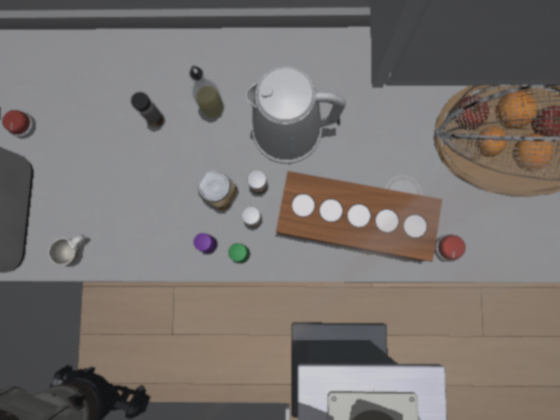

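View pics/scene0.png

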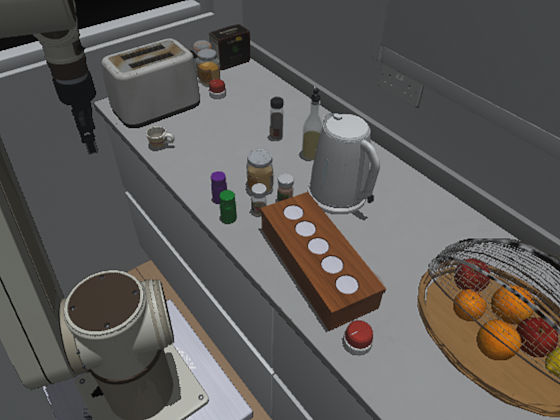

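The top view shows the discs at about (303,205), (331,210), (359,216), (387,221) and (415,226). The kettle stands behind the chest's left end, the jars are to its left and the timer is at (452,247).

```bash
python3 - <<'E'
from workcell import manip
import numpy as np
def ray(n,uv,z):
    c=manip.calibration(n);E=c["extrinsics"];d=E[:3,:3]@[(uv[0]-c["cx"])/c["fx"],(uv[1]-c["cy"])/c["fy"],1]
    return (E[:3,3]+d*(z-E[2,3])/d[2]).round(4)
for n,P in(("top",[(303,205),(331,210),(359,216),(387,221),(415,226)]),("scene",[(293,213),(305.5,229),(318.5,246),(332,265),(347,285)])):
    p=[ray(n,u,.074) for u in P]; print(n,*p); print(np.degrees(np.arctan2(*( (p[0]-p[4])[:2]))), np.linalg.norm(p[0]-p[4]))
for u,z in(((257,180),.085),((251,216),.085),((215,185),.11),((452,247),.05),((285,95),.22),((320,130),.1)): print(u,ray("top",u,z))
E
```

```text
top [0.491  0.1481 0.074 ] [0.4803 0.0888 0.074 ] [0.4674 0.0298 0.074 ] [ 0.4568 -0.0289  0.074 ] [ 0.4462 -0.0874  0.074 ]
10.77088148530431 0.23972336139809156
scene [0.4893 0.1452 0.074 ] [0.4795 0.0867 0.074 ] [0.4693 0.0287 0.074 ] [ 0.4569 -0.0305  0.074 ] [ 0.446  -0.0896  0.074 ]
10.448654409360536 0.23875914642166068
(257, 180) [0.5431 0.2458 0.085 ]
(251, 216) [0.4661 0.2577 0.085 ]
(215, 185) [0.5278 0.3309 0.11  ]
(452, 247) [ 0.4035 -0.1705  0.05  ]
(285, 95) [0.6794 0.1842 0.22  ]
(320, 130) [0.6475 0.1122 0.1   ]
```

>>> move_arm(
  motion=[
    [0.55,-0.55,0,0],
    [0.55,-0.55,0,0],
    [0.55,-0.55,0,0],
    [0.55,-0.55,0,0],
    [0.55,-0.55,0,0],
    [0.55,-0.55,0,0],
    [0.55,-0.55,0,0],
    [0.55,-0.55,0,0],
    [0.55,-0.55,0,0],
    [0.55,-0.55,0,0],
  ],
  claw=0,
)

```text
time: 1.1
ee_pos: [0.4381, 0.1964, 0.2309]
ee_rot: [-0.517, -3.098, 0.001]
contact_force: [0.2, -0.0, 0.9]
gripper_width: 0.001
finger_force: 0.0
```

>>> move_arm(
  motion=[
    [0.5,-0.5,0,0],
    [0.54,-0.5,0,0],
    [0,0,-0.5,0],
    [0,0,-0.5,0],
    [0,0,-0.5,0],
    [0,0,-0.5,0],
    [0,0,-0.4,0],
    [0,0,-0.2,0],
    [0,0,-0.1,0],
    [0,0,0,0],
  ],
)

```text
time: 2.1
ee_pos: [0.4892, 0.1479, 0.0961]
ee_rot: [-0.517, -3.098, 0.0]
contact_force: [-0.5, 0.4, 0.4]
gripper_width: -0.0
finger_force: 0.0
```

```bash
python3 - <<'E'
from workcell import manip
import cv2
a=manip.get_image("scene")[130:340,180:440,::-1]; cv2.imwrite("pics/s1.png",cv2.resize(a,None,fx=2.8,fy=2.8,interpolation=2))
print(manip.get_obs()["ee_pos"],manip.get_obs()["contact_force"])
E
```

```text
[0.48977757 0.14804549 0.09676448] [-0.26261886 -1.06972038  0.141631  ]
```

View pics/s1.png

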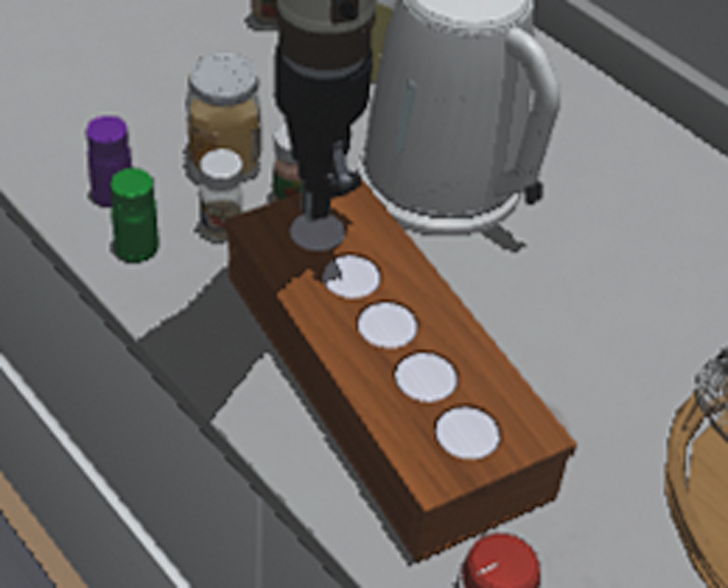

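Crop: the fingertips are at about (318,218), just above the leftmost disc at (317,232), with clearance all round. I'll go down gently.

>>> move_arm(
  motion=[
    [0,0,-0.14,0],
    [0,0,-0.12,0],
    [0,0,-0.08,0],
    [0,0,-0.04,0],
    [0,0,-0.02,0],
    [0,0,-0.02,0],
    [0,0,-0.02,0],
    [0,0,-0.02,0],
    [0,0,0,0],
    [0,0,0,0],
  ],
)

```text
time: 3.15
ee_pos: [0.4896, 0.1479, 0.0737]
ee_rot: [0.517, 3.098, 0.0]
contact_force: [-0.3, -0.5, 2.8]
gripper_width: -0.003
finger_force: 1.4
```

Contact begins at 0.074; go on 3 mm.

>>> move_arm(
  motion=[
    [0,0,-0.02,0],
    [0,0,-0.02,0],
    [0,0,-0.02,0],
    [0,0,0,0],
    [0,0,0,0],
  ],
)

```text
time: 3.65
ee_pos: [0.4896, 0.148, 0.0722]
ee_rot: [0.517, 3.097, 0.001]
contact_force: [-4.9, -0.1, 13.5]
gripper_width: -0.001
finger_force: 7.1
```

Blind (13.5 N at 1.8 mm). On to the next disc.

>>> move_arm(
  motion=[
    [0,0,-0.0,0],
    [0,0,0.5,0],
    [-0.1,-0.6,0,0],
    [-0.1,-0.6,0,0],
    [0,0,-0.2,0],
    [0,0,-0.14,0],
    [0,0,-0.08,0],
    [0,0,-0.04,0],
    [0,0,-0.02,0],
    [0,0,0,0],
  ],
)

```text
time: 4.65
ee_pos: [0.479, 0.0882, 0.0723]
ee_rot: [-0.515, -3.099, 0.002]
contact_force: [-5.0, -2.9, 13.6]
gripper_width: -0.004
finger_force: 6.6
```

>>> move_arm(
  motion=[
    [0,0,-0.02,0],
    [0,0,0,0],
    [0,0,0,0],
  ],
)

```text
time: 4.95
ee_pos: [0.479, 0.0882, 0.0719]
ee_rot: [0.515, 3.099, -0.002]
contact_force: [-6.5, -3.4, 17.2]
gripper_width: 0.002
finger_force: 8.2
```

Also blind. Next is the middle disc, from (0.479, 0.088) to (0.468, 0.0295).

>>> move_arm(
  motion=[
    [0,0,0.5,0],
    [-0.1,-0.59,0,0],
    [-0.12,-0.59,0,0],
    [0,0,-0.2,0],
    [0,0,-0.14,0],
    [0,0,-0.08,0],
    [0,0,-0.02,0],
    [0,0,-0.02,0],
    [0,0,0,0],
    [0,0,0,0],
  ],
)

```text
time: 5.95
ee_pos: [0.4681, 0.0298, 0.0729]
ee_rot: [-0.515, -3.098, 0.0]
contact_force: [-4.7, -0.5, 9.0]
gripper_width: -0.0
finger_force: 4.5
```

Blind (9 N at 1 mm). Next.

>>> move_arm(
  motion=[
    [0,0,0.5,0],
    [-0.1,-0.59,0,0],
    [-0.12,-0.59,0,0],
    [0,0,-0.2,0],
    [0,0,-0.14,0],
    [0,0,-0.08,0],
    [0,0,-0.04,0],
    [0,0,-0.02,0],
    [0,0,0,0],
    [0,0,0,0],
  ],
)

```text
time: 6.95
ee_pos: [0.4579, -0.0299, 0.0734]
ee_rot: [0.516, 3.098, -0.0]
contact_force: [0.1, -0.4, -0.1]
gripper_width: 0.0
finger_force: 0.0
```

>>> move_arm(
  motion=[
    [0,0,-0.02,0],
    [0,0,-0.02,0],
    [0,0,0,0],
    [0,0,0,0],
  ],
)

```text
time: 7.35
ee_pos: [0.458, -0.0301, 0.0717]
ee_rot: [0.517, 3.097, 0.001]
contact_force: [0.2, 0.7, 3.1]
gripper_width: 0.001
finger_force: 1.8
```

>>> move_arm(
  motion=[
    [0,0,-0.02,0],
    [0,0,-0.02,0],
    [0,0,0,0],
    [0,0,0,0],
  ],
)

```text
time: 7.75
ee_pos: [0.4573, -0.0303, 0.0691]
ee_rot: [-0.517, -3.099, 0.001]
contact_force: [0.2, 0.7, 2.3]
gripper_width: -0.005
finger_force: 1.5
```

It gives, so this is the catch. Pressing on to about 7 mm down.

>>> move_arm(
  motion=[
    [0,0,-0.02,0],
    [0,0,-0.02,0],
    [0,0,-0.02,0],
    [0,0,0,0],
    [0,0,0,0],
    [0,0,0,0],
    [0,0,0,0],
    [0,0,0,0],
  ],
)

```text
time: 8.55
ee_pos: [0.4574, -0.0302, 0.0663]
ee_rot: [-0.517, -3.099, 0.0]
contact_force: [-0.1, -0.3, 4.5]
gripper_width: -0.002
finger_force: 2.1
```

```bash
python3 - <<'E'
from workcell import manip
import cv2
a=manip.get_image("scene")[130:370,180:440,::-1]; cv2.imwrite("pics/s2.png",cv2.resize(a,None,fx=2.4,fy=2.4,interpolation=2))
E
```

```text
(no output)
```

View pics/s2.png

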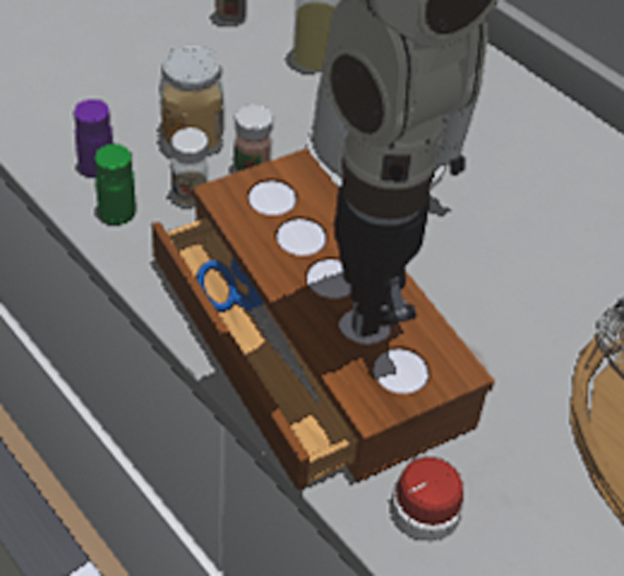

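The drawer is open along its full front, from (155,230) to (305,480), with the scissors visible inside; the jars and timer are where they were. Lifting straight up.

>>> move_arm(
  motion=[
    [0,0,0.1,0],
    [0,0,0.3,0],
    [0,0,0.5,0],
    [0,0,0.5,0],
    [0,0,0.5,0],
    [0,0,0.5,0],
    [0,0,0.3,0],
    [0,0,0,0],
    [0,0,0,0],
    [0,0,0,0],
  ],
)

```text
time: 9.6
ee_pos: [0.4563, -0.03, 0.1999]
ee_rot: [-0.517, -3.096, 0.0]
contact_force: [-0.4, 0.4, -0.0]
gripper_width: 0.002
finger_force: 0.0
```

```bash
python3 - <<'E'
from workcell import manip
import cv2
a=manip.get_image("scene")[130:370,180:440,::-1]; cv2.imwrite("pics/s3.png",cv2.resize(a,None,fx=2.4,fy=2.4,interpolation=2))
print(manip.get_obs()["contact_force"],manip.get_obs()["ee_pos"])
E
```

```text
[-0.22054513  0.2154657  -0.70063637] [ 0.45633815 -0.02998397  0.19984148]
```

View pics/s3.png

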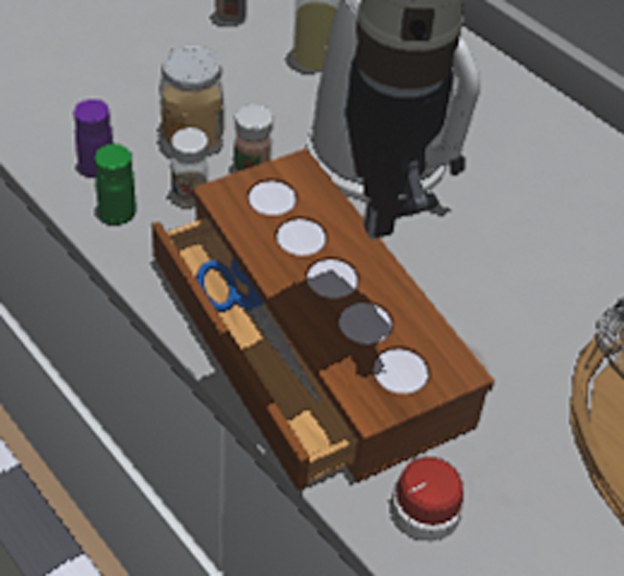

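The hand is well clear at z = 0.2 with no contact, the drawer stays open and the jars and timer are unmoved.

```bash
python3 -c "
from workcell import manip
print(manip.close_job())"
```

```text
the job is handed in; nothing more can be done
None
```

The fourth disc from the left was the catch: pressing it sprang the drawer open, the hand is clear, the jars and timer stand where they were, and the job is handed in (no verdict was returned).

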